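# Seat the film gate in its notches and bolt it

### The arm

A 6-joint arm with a two-finger parallel gripper is mounted at the origin on the work surface. World frame = base frame: x ahead of the robot, y to its left, z up, the work surface at z = 0. Lengths are in m, angles in rad, forces in N, time in s.
With the tool pointing down it reaches from about 0.35 to 0.925 m from the base axis. Payload 6.4 kg.
Tool frame: the origin (TCP) lies midway between the tips of the shut fingers; the grasp point (between the pads) lies 19 mm behind it (grip_depth is the distance from the TCP to the grasp point, in m); z points along the fingers, y is the direction in which the jaws open and shut (so a half turn about z gives the same grasp; the last joint's range is limited). The gripper opens to 94 mm and grips with 3 to 60 N. Pads are 16 mm wide; open, the fingers measure 119 mm over their backs; the gripper's body (75 mm by 177 mm) begins 78 mm behind the grasp point.
Start: joints at [-1.381, 0.245, 1.558, -0, 1.339, -0.174], TCP at [0.231, -0.607, 0.205] pointing down, gripper open.
Joint ranges: [-3.13, 3.13], [-1.02, 2.26], [0.13, 2.54], [-0.95, 4.09], [0.21, 2.88], [-2.74, 2.74]. Speed limits (rad/s): [2.57, 2.57, 3.14, 3.14, 3.14, 3.14].

### API

Orientations are given as a 3x3 rotation matrix whose columns are the frame's x, y, z axes.
In Python, from cell import get_state, grab_frame, camera_params, finish_job, grip_depth gives the robot as it stands.
- The arm moves only by the shell command python3 -m pendant 'ROWS' [FORCE]. ROWS is JSON, a list of rows, each a list of 3 entries, a list of its own where there are three numbers: the shift along the world's x, y, z in m, then the turn about the world's z in rad, then the opening in per cent of the stroke, from 0 (shut) to 100 (fully open). A call has 1 to 5 rows; each row is the pose to reach, as a shift and turn from the pose measured when the call began; what a row does not reach only later rows make up. A row lasts 1/8 s, in which the tool goes at most 62.5 mm and 10.7 degrees, less where a joint would pass 70% of its speed; a pose out of reach is approached as far as the arm can. A call with a gripper value outside its range is refused whole. The fingers move at their own pace and stop on an object; FORCE is the grip in N (left out, the last holds). Time passes only in rows, so rows that repeat a pose let the fingers close. It gives the time, the measured TCP pose, the force and the opening at its end, in the units of the state.
- get_state(): the state, without advancing time (a new reading comes with each control period).
- grab_frame(name): name is "side" or "top" or "wrist"; returns the picture (400x640x3 uint8, red, green, blue); there is no depth.
- camera_params(name): a dict with "fov_y" (degrees; the focal length in pixels is half the picture's height over the tangent of half this angle, whatever the lens; pixels are square), "cx", "cy" (the principal point, pixels), "cam_to_world" (4x4, takes a point from camera to world coordinates); the wrist camera has in their place "T_tool_cam" (4x4, takes a point from camera to tool coordinates, whose origin is the TCP and whose axes are the flange's). Camera axes: x right, y up, looking along -z (the intrinsics and any distortion apply to the point x, -y, -z); pixel columns grow to the right and rows downward; lengths in m; the calibration is good to about 2 mm. The wrist camera is an equidistant fisheye: a pixel r from the principal point sees the ray r / f radians off the axis. A picture is of the moment at which its call begins: read the wrist's pose just before it. camera_params takes no time and is no camera call.
- finish_job(): hands the job in, once; it reports no verdict.
The state is a dict: "clock": time; "joints": joint angles; "joint_velocities": joint speeds; "joint_torque": joint torques, N m; "position": TCP position; "ee_rot": TCP orientation; "wrist_force": force on the tool from outside, world axes, zero at the start; "moment": the same for the moment, N m; "finger_gap": opening from 0.0 (shut) to 1.0 (fully open).
Only numpy, scipy, OpenCV 4.12 (cv2) and the standard library are available. Lean on these libraries where they do the work, as an engineer would, in place of code of your own. Each camera call takes 0.05 s, during which the arm holds its last target. There are 200 camera calls.

### The job

With the fingertips, push the aluminium film gate along its rails until you feel it drop into its locating notches. Then push the red knob of the bolt so that the bolt slides fully home over the gate. Do not lift the gate, do not move the bolt before the gate has dropped in, and leave the other things on the desk alone.

Things in the scene. Friction and masses are not known exactly. Their poses are not given: they have to be found in the camera images.
- bed: Fixed dark steel rail bed, 350 mm long (x) by 112 wide (y). Origin: centre of its underside, on the desk. Its +x is the way the gate must slide, roughly to the robot's left; its -y side is the far side. Steel rails, top 20 above the desk, run its whole length between two blue guides 88 apart (y = +-44), 38 high. Between the rails (y = +-12) the floor is at 14.
- notch (a point): On the bed at its x = 60, y = 0, z = 14 mm, with its axes: here the gate's origin lies when it has dropped in. The notches are 6 deep and leave it about 2.5 of play either way along x; their far walls stop it. Pushed faster than about 0.08 m/s it may skip over them.
- gate: Aluminium film gate: loose block 100 (x) by 84 (y) by 24 mm thick, 0.4 to 0.7 kg, black aperture on top, on four pins. Origin: under its centre, at the pins' feet; block from 7 to 31 above it. Axes as the bed's. Starts on the rails (origin 20 above the desk), 95 to 135 short of the notch point; stays level, drops 6 (origin at 14, block top at 45). Sliding takes up to 7 N.
- gate_rear (a point): Centre of the gate's rear (-x) face, the one to push, 50 mm behind the gate's origin and 19 above it. The face is 84 wide and 24 high (27 to 51 mm above the desk on the rails, 21 to 45 once dropped). Push it low.
- pedestal (a point): Centre of the top of the bolt's grey pedestal, fixed on the bed's far side at bed x = 60, y = -90, z = 46 mm. The pedestal is 50 (x) by 68 (y); two cheeks beside the bolt bar, 11 to 21 either side of this point in x, rise to 57 above the desk.
- bolt (a joint): Travel of the bolt in m: about 0 = open, 0.030 = home (end stop). It slides along the bed's +y (towards the robot), takes about 2 N and stays where left. Steel bar 60 long, 16 wide, at 48 to 56 mm above the desk; its nose ends up 22 mm over the seated gate. A gate still up on the rails is in its way.
- bolt_knob (a point): Half-way up the red upright knob in the middle of the bolt's bar: diameter 14, height 30 mm, from 56 to 86 above the desk (this point at 71). At bed x = 60; y = -80 when open, -50 when home. Push it from its -y (far) side.
- roller: dark iron pinch roller standing on end, diameter 32, height 44, beside the bed on the robot's side (mm; origin at centre of underside). A bystander: leave it where it is.
- fuse_cap: red plastic fuse cap, diameter 24, height 26, beside the bed on its far side (mm; origin at centre of underside). A bystander: leave it where it is.
- barrel: brass lens barrel standing on end, diameter 40, height 50, beside the bed on its far side (mm; origin at centre of underside). A bystander: leave it where it is.
- reel: cream plastic film reel lying flat, diameter 92, height 27 (mm; origin at centre of underside). A bystander: leave it where it is.
- cleaner: amber bottle with white cap, diameter 48, height 110 (mm; origin at centre of underside). A bystander: leave it where it is.
- driver: screwdriver lying flat, 160 long (mm; origin at centre of underside). A bystander: leave it where it is.
Things that resemble listed ones, but are neither listed nor needed, are in the scene too. Leave any green or pink look-alike of the gate alone.

How it is judged:
By the outcome, as a careful person would: the job done as asked, in the order asked, and still so for the second after the job is handed in, with the robot touching nothing.
It also fails if it takes over 45 s, if anything falls off the work surface, if the arm or the gripper's body presses on something with over 40 N, if the wrist force passes 120 N, or if a joint passes its speed limit or range.

## Working session

There is one attempt and no reset: what is moved stays moved. The work goes in short steps, Python scripts to look and compute and a shell command to move; the robot and the scene stay as the last step left them, time stands still between calls to the robot, and variables do not carry over. Pictures are saved under pics/ and viewed, about 8 in all and at most 12, crops included, and the job is handed in when it is done.

```bash
mkdir -p pics; ls
python3 - <<'E'
from cell import *
import cv2,numpy as np
s=get_state();print(s['clock'],s['position'],s['ee_rot'],s['finger_gap'])
for n in("top","side"):
    p=camera_params(n);print(n,p)
    cv2.imwrite(f'pics/{n}0.png',grab_frame(n)[:,:,::-1])
print(camera_params("wrist"))
E
```

```text
pics
0.0 [ 0.23117462 -0.60686885  0.20435994] [[ 9.34545067e-01  3.55844612e-01 -3.61219841e-04]
 [ 3.55844650e-01 -9.34543285e-01  1.85285575e-03]
 [ 3.21753156e-04 -1.86011534e-03 -9.99998218e-01]] 0.9985962340364984
top {'fov_y': 52.848362052475366, 'cx': 325.9799345268977, 'cy': 202.78649031943738, 'cam_to_world': array([[ 2.69000244e-02,  9.86031346e-01, -1.64373272e-01,
         3.39570413e-01],
       [-9.99424760e-01,  2.99254328e-02,  1.59567574e-02,
         2.18482397e-04],
       [ 2.06528043e-02,  1.63849481e-01,  9.86269136e-01,
         1.10688852e+00],
       [ 0.00000000e+00,  0.00000000e+00,  0.00000000e+00,
         1.00000000e+00]])}
side {'fov_y': 54.134878116574754, 'cx': 321.5189297884888, 'cy': 202.74449683876463, 'cam_to_world': array([[ 0.99457285,  0.06328095, -0.08258546,  0.4266114 ],
       [-0.10402987,  0.59249259, -0.79883059, -0.73567019],
       [-0.00161949,  0.80308658,  0.59586016,  0.63297246],
       [ 0.        ,  0.        ,  0.        ,  1.        ]])}
{'fov_y': 65.70646984690485, 'cx': 320.59662186899465, 'cy': 203.71637528226, 'T_tool_cam': array([[ 2.15593398e-04,  9.61584932e-01,  2.74507507e-01,
         8.06199164e-02],
       [ 9.99999970e-01, -1.75928657e-04, -1.69113940e-04,
         2.17673778e-05],
       [-1.14323680e-04,  2.74507535e-01, -9.61584942e-01,
        -1.80084766e-01],
       [ 0.00000000e+00,  0.00000000e+00,  0.00000000e+00,
         1.00000000e+00]])}
```

View pics/top0.png

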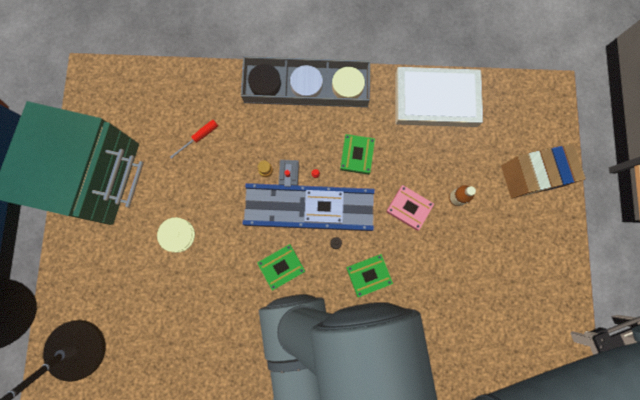

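View pics/side0.png

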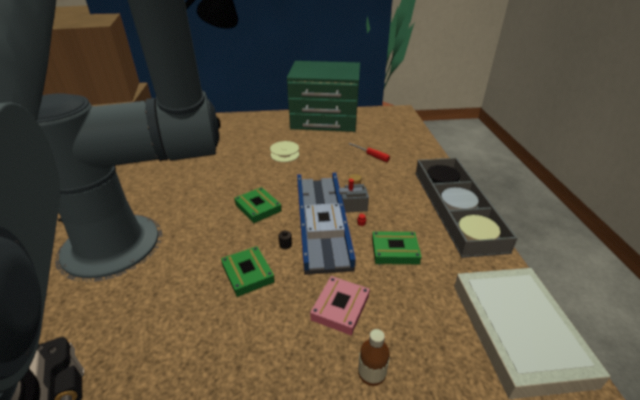

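Candidates for the gate: the white/aluminium block on the rails at top (324,206). The look-alikes are green at (358,154), (281,267) and (369,275), and pink at (410,207). For the knob: red on the pedestal at (287,173), against the fuse cap at (316,173) on the desk. I choose the block on the rails and the pedestal knob, and will measure both with a close crop.

```bash
cat > h.py <<'E'
import numpy as np,cv2
from cell import *
def ray(n,uv,st=None):
    p=camera_params(n);f=200/np.tan(np.radians(p['fov_y'])/2)
    x=(uv[0]-p['cx'])/f;y=(uv[1]-p['cy'])/f
    if n=='wrist':
        r=np.hypot(x,y);k=np.sin(r)/r if r>0 else 1;d=np.array([x*k,-y*k,-np.cos(r)])
        T=np.eye(4);T[:3,:3]=st['ee_rot'];T[:3,3]=st['position'];M=T@p['T_tool_cam']
    else: d=np.array([x,-y,-1.]);M=p['cam_to_world']
    return M[:3,3],M[:3,:3]@d
def onz(n,uv,z,st=None):
    o,d=ray(n,uv,st);return o+d*(z-o[2])/d[2]
E
python3 - <<'E'
from h import *
im=cv2.imread('pics/top0.png');hsv=cv2.cvtColor(im,cv2.COLOR_BGR2HSV)
roi=np.zeros(im.shape[:2],np.uint8);roi[155:240,235:385]=255
def m(lo,hi):return cv2.inRange(hsv,lo,hi)&roi
b=m((108,120,50),(125,255,255))
n,l,st,c=cv2.connectedComponentsWithStats(b)
for i in range(1,n):
    if st[i,4]>100:
        pts=np.argwhere(l==i)[:,::-1].astype(np.float32)
        W=np.array([onz('top',q,.038)[:2] for q in pts]).astype(np.float32)
        r=cv2.minAreaRect(W);print('guide',st[i],r)
r=m((0,150,80),(8,255,255))|m((172,150,80),(180,255,255))
n,l,st,c=cv2.connectedComponentsWithStats(r)
for i in range(1,n):
    if st[i,4]>8:print('red',st[i],c[i],onz('top',c[i],.086),onz('top',c[i],.026))
w=cv2.inRange(im,(150,140,140),(255,255,255))&roi
w=cv2.morphologyEx(w,cv2.MORPH_OPEN,np.ones((3,3)))
cs,_=cv2.findContours(w,0,1);cc=max(cs,key=cv2.contourArea)
W=np.array([onz('top',q[0],.051)[:2] for q in cc]).astype(np.float32)
print('gate',cv2.boundingRect(cc),cv2.minAreaRect(W))
cv2.imwrite('pics/crop0.png',cv2.resize(im[150:245,230:390],None,fx=5,fy=5,interpolation=cv2.INTER_CUBIC))
E
```

```text
guide [256 185  46   5 170] ((0.5570788979530334, 0.11241030693054199), (0.011042728088796139, 0.1215599998831749), 1.7802308797836304)
guide [330 188  34   5 117] ((0.5546705722808838, -0.07173111289739609), (0.08988863229751587, 0.010271988809108734), 88.54203796386719)
guide [243 221  84   7 334] ((0.45774099230766296, 0.0917377918958664), (0.22138912975788116, 0.012082062661647797), 89.16596221923828)
guide [328 224  36   6 148] ((0.45546242594718933, -0.0708925873041153), (0.09385407716035843, 0.0114347068592906), 89.45394897460938)
red [311 169   9   9  64] [315.03125 172.9375 ] [0.5875655  0.01430684 0.086     ] [0.60214075 0.01513485 0.026     ]
red [285 170   5   6  24] [286.875      172.66666667] [0.58595202 0.08744156 0.086     ] [0.60043245 0.09256787 0.026     ]
gate (305, 192, 39, 27) ((0.5095388293266296, -0.010216612368822098), (0.10369313508272171, 0.06238172948360443), 86.91883087158203)
```

View pics/crop0.png

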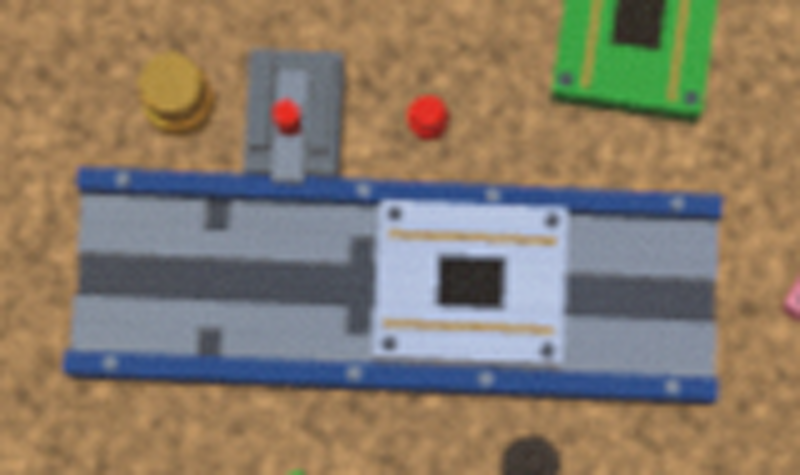

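The crop shows the aluminium gate on the rails, with its rear edge at crop x≈567 (px 343) and the notches ahead at crop (215,213) and (210,340). The red knob on the pedestal is at crop (287,115). The fuse cap at (428,117) stands on the desk. So the choice is right.

- Bed +x ≈ (0.0136, 1) in world, with the axis at x≈.5065.
- Notch ≈ (.5075, .0885).
- Gate rear at y≈-.061.

I'll push with two fingers 40% open across the face.

```bash
python3 -m pendant '[[[0.275,0.502,0],1.193,40],[[0.275,0.502,0],1.193,40],[[0.275,0.502,0],1.193,40],[[0.275,0.502,0],1.193,40],[[0.275,0.502,0],1.193,40]]' 20; python3 -c "
from cell import *
s=get_state();print(s['position'],s['ee_rot'],s['joints'])"
```

```text
clock: 0.72
position: [0.3817, -0.3312, 0.2046]
ee_rot: [[0.261, 0.965, -0.001], [0.965, -0.261, 0.001], [0.0, -0.002, -1.0]]
wrist_force: [-0.1, 0.3, -0.4]
finger_gap: 0.503
[ 0.38174016 -0.33124308  0.2045746 ] [[ 2.60741020e-01  9.65407832e-01 -1.35566814e-03]
 [ 9.65408700e-01 -2.60740156e-01  7.82545195e-04]
 [ 4.01998138e-04 -1.51281545e-03 -9.99998775e-01]] [-9.39003264e-01 -9.75276145e-02  1.92174928e+00 -6.52423129e-04
  1.31880317e+00 -6.75050728e-01]
```

```bash
python3 -m pendant '[[[0.124,0.226,-0.04],0.25,40],[[0.124,0.226,-0.04],0.25,40],[[0.124,0.226,-0.04],0.25,40],[[0.124,0.226,-0.04],0.25,40],[[0.124,0.226,-0.04],0.25,40]]'
python3 - <<'E'
from h import *
s=get_state();print(s['position'],s['joint_velocities'].__repr__())
im=grab_frame('wrist');cv2.imwrite('pics/w1.png',im[:,:,::-1])
import pickle;pickle.dump(s,open('s1.pkl','wb'))
E
```

```text
clock: 1.35
position: [0.5059, -0.1021, 0.1634]
ee_rot: [[0.009, 1.0, -0.003], [1.0, -0.009, 0.001], [0.001, -0.003, -1.0]]
wrist_force: [-1.5, 0.4, -0.0]
finger_gap: 0.395
[ 0.50590378 -0.10209636  0.16342304] array([ 0.14137675,  0.07769746, -0.06348542, -0.02038781, -0.02974711,
        0.17853278])
```

View pics/w1.png

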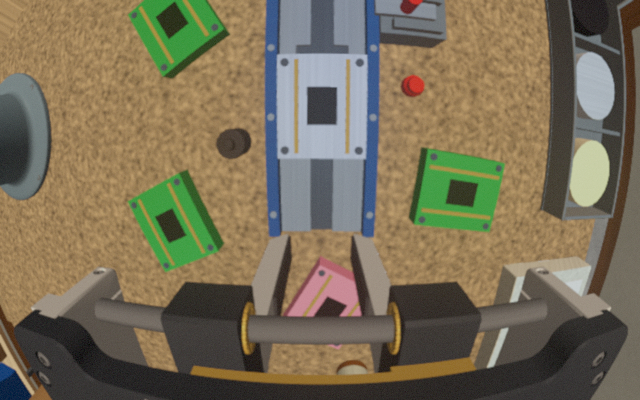

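The wrist view shows the gate with its rear edge at row ~157 (cols 275–369), and the bed's near end at row ~236. The fingers are above the bed end and roughly centred.

Run:
```python
from h import *
import pickle;s=pickle.load(open('s1.pkl','rb'))
for n,uv,z in [('rearL',(275,158),.051),('rearR',(369,157),.051),('frL',(278,55),.051),('frR',(367,54),.051),('endL',(270,236),.038),('endR',(374,236),.038),('gL',(272,48),.038),('gR',(373,48),.038)]:
    print(n,onz('wrist',uv,z,s).round(4))
```

```text
rearL [ 0.4629 -0.0594  0.051 ]
rearR [ 0.5527 -0.0592  0.051 ]
frL [0.4676 0.0395 0.051 ]
frR [0.5507 0.0399 0.051 ]
endL [ 0.4514 -0.1444  0.038 ]
endR [ 0.5629 -0.1453  0.038 ]
gL [0.4598 0.0499 0.038 ]
gR [0.5587 0.0491 0.038 ]
```

```bash
python3 -m pendant '[[[0.001,0.007,-0.06],-0.005,40],[[0.001,0.007,-0.11],-0.005,40],[[0.001,0.007,-0.133],-0.005,40],[[0.001,0.007,-0.135],-0.005,40],[[0.001,0.007,-0.135],-0.005,40]]'
```

```text
clock: 2.02
position: [0.5077, -0.0968, 0.0297]
ee_rot: [[0.016, 1.0, -0.001], [1.0, -0.016, 0.001], [0.001, -0.001, -1.0]]
wrist_force: [-1.2, -0.3, 0.4]
finger_gap: 0.398
```

```bash
python3 -m pendant '[[[0,0.006,-0.002],0,40],[[0,0.012,-0.002],0,40],[[0,0.018,-0.002],0,40],[[0,0.024,-0.002],0,40],[[0,0.03,-0.002],0,40]]'; python3 -m pendant '[[[0,0.006,0],0,40],[[0,0.012,0],0,40],[[0,0.018,0],0,40],[[0,0.024,0],0,40],[[0,0.03,0],0,40]]'
```

```text
clock: 2.65
position: [0.5078, -0.0667, 0.0279]
ee_rot: [[0.016, 1.0, -0.001], [1.0, -0.016, -0.0], [-0.0, -0.001, -1.0]]
wrist_force: [0.7, -3.2, -0.7]
finger_gap: 0.398
clock: 3.28
position: [0.5078, -0.0363, 0.0279]
ee_rot: [[0.016, 1.0, -0.001], [1.0, -0.016, -0.0], [-0.0, -0.001, -1.0]]
wrist_force: [-0.6, -2.0, -0.0]
finger_gap: 0.397
```

```bash
python3 -m pendant '[[[0,0.006,0],0,40],[[0,0.012,0],0,40],[[0,0.018,0],0,40],[[0,0.024,0],0,40],[[0.001,0.03,0],0,40]]'; python3 -m pendant '[[[0,0.005,0],0,40],[[0,0.01,0],0,40],[[0,0.015,0],0,40],[[0,0.02,0],0,40],[[0,0.024,0],0,40]]'
```

```text
clock: 3.9
position: [0.5087, -0.0059, 0.0279]
ee_rot: [[0.016, 1.0, -0.001], [1.0, -0.016, -0.001], [-0.001, -0.001, -1.0]]
wrist_force: [-0.0, -2.4, 2.0]
finger_gap: 0.401
clock: 4.53
position: [0.5087, 0.0184, 0.0278]
ee_rot: [[0.015, 1.0, -0.001], [1.0, -0.015, -0.001], [-0.001, -0.001, -1.0]]
wrist_force: [1.2, -2.3, 0.3]
finger_gap: 0.401
```

```bash
python3 -m pendant '[[[0,0.002,0],0,40],[[0,0.004,0],0,40],[[0,0.006,0],0,40],[[0,0.008,0],0,40],[[0,0.01,0],0,40]]'
```

```text
clock: 5.15
position: [0.5086, 0.0287, 0.0278]
ee_rot: [[0.015, 1.0, -0.002], [1.0, -0.015, -0.0], [-0.0, -0.002, -1.0]]
wrist_force: [0.5, -2.6, -0.0]
finger_gap: 0.401
```

```bash
python3 -m pendant '[[[0,0.0015,0],0,40],[[0,0.003,0],0,40],[[0,0.0045,0],0,40]]'
```

```text
clock: 5.52
position: [0.5087, 0.0328, 0.0279]
ee_rot: [[0.015, 1.0, -0.001], [1.0, -0.015, -0.001], [-0.001, -0.001, -1.0]]
wrist_force: [-0.4, -7.6, -0.0]
finger_gap: 0.403
```

```bash
python3 -m pendant '[[[0,0.001,0],0,40],[[0,0.002,0],0,40],[[0,0.003,0],0,40]]'
python3 - <<'E'
from h import *
import pickle
s=get_state();pickle.dump(s,open('s2.pkl','wb'))
a=grab_frame('side')[150:290,250:400,::-1];b=grab_frame('wrist')[:,:,::-1]
cv2.imwrite('pics/s2.png',cv2.resize(a,None,fx=5,fy=4,interpolation=2)[:590]);cv2.imwrite('pics/w2.png',b)
E
```

```text
clock: 5.9
position: [0.5088, 0.033, 0.028]
ee_rot: [[0.013, 1.0, -0.002], [1.0, -0.013, -0.008], [-0.008, -0.002, -1.0]]
wrist_force: [-1.2, -17.3, -0.2]
finger_gap: 0.401
```

View pics/w2.png

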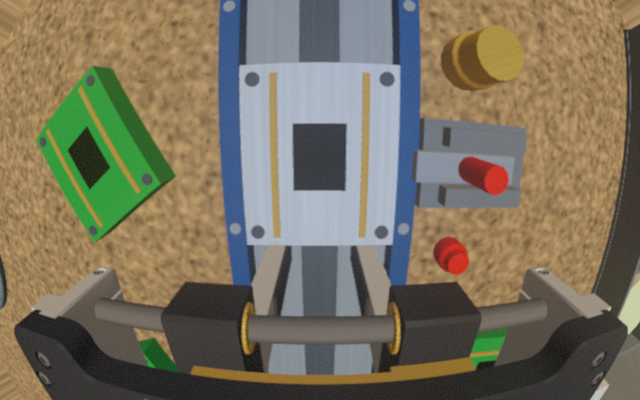

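The wrist view shows the gate's rear edge at row 243 and its front at row 65, aligned with the bolt. The force rose to 17 N at the expected position, which means it is against the notches' far walls. I'll back off and check the drop by apparent size (52 mm bolt vs 45/51 top).

```bash
python3 -m pendant '[[[0,-0.003,0],0,40],[[0,-0.012,0],0,40],[[0,-0.02,0],0,40],[[0,-0.02,0.04],0,40],[[0,-0.02,0.08],0,40]]'
python3 - <<'E'
from h import *
import pickle;s=pickle.load(open('s2.pkl','rb'))
for z in(.045,.051):
  P=[onz('wrist',u,z,s)[:2] for u in((241,65),(398,65),(246,243),(393,243))]
  print(z,'lenL',np.linalg.norm(P[0]-P[2]),'lenR',np.linalg.norm(P[1]-P[3]),'w',np.linalg.norm(P[0]-P[1]),np.linalg.norm(P[2]-P[3]),np.mean(P,0))
s=get_state();im=grab_frame('wrist');cv2.imwrite('pics/w3.png',im[:,:,::-1]);pickle.dump(s,open('s3.pkl','wb'))
E
```

```text
clock: 6.62
position: [0.5083, 0.0128, 0.1085]
ee_rot: [[0.014, 1.0, -0.003], [1.0, -0.014, -0.007], [-0.007, -0.003, -1.0]]
wrist_force: [1.1, 0.5, 0.6]
finger_gap: 0.399
0.045 lenL 0.09986437731498217 lenR 0.09963315943909384 w 0.08242009120892724 0.08563428901163618 [0.50960766 0.09279902]
0.051 lenL 0.09617663520090833 lenR 0.09595395562387457 w 0.07937652302606771 0.08247202852909269 [0.50965484 0.0935974 ]
```

View pics/w3.png

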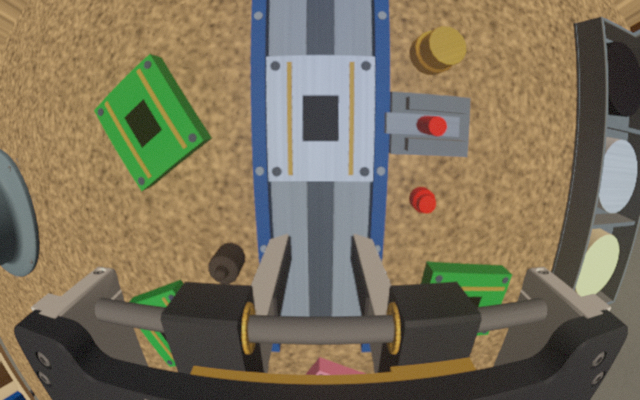

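The gate's length at z=.045 reads 99.8 mm (96 at .051), so it has dropped. The knob top is at about (437,126) and its base at about (424,124).

```bash
python3 - <<'E'
from h import *
import pickle;s=pickle.load(open('s3.pkl','rb'))
for uv,z in(((437,126),.086),((425,124),.056),((387,112),.056),((387,133),.056),((424,201),.026),((452,45),.05)):print(uv,onz('wrist',uv,z,s).round(4))
E
python3 -m pendant '[[[0.05,0,0.05],0,0],[[0.1,0.02,0.05],0,0],[[0.14,0.077,0.04],0,0],[[0.14,0.077,0.04],0,0],[[0.14,0.077,0.04],0,0]]'
```

```text
(437, 126) [0.5886 0.0888 0.086 ]
(425, 124) [0.59   0.0891 0.056 ]
(387, 112) [0.5596 0.0972 0.056 ]
(387, 133) [0.5598 0.0812 0.056 ]
(424, 201) [0.6031 0.0189 0.026 ]
(452, 45) [0.616  0.1557 0.05  ]
clock: 7.3
position: [0.6519, 0.0894, 0.1538]
ee_rot: [[0.012, 1.0, 0.006], [1.0, -0.012, -0.009], [-0.009, 0.006, -1.0]]
wrist_force: [0.3, -0.1, 0.8]
finger_gap: 0.001
```

```bash
python3 -m pendant '[[[-0.025,0,-0.03],0,0],[[-0.025,0,-0.07],0,0],[[-0.025,0,-0.086],0,0],[[-0.025,0,-0.086],0,0],[[-0.025,0,-0.086],0,0]]'
```

```text
clock: 7.92
position: [0.6283, 0.089, 0.0697]
ee_rot: [[0.013, 1.0, 0.009], [1.0, -0.013, -0.009], [-0.009, 0.009, -1.0]]
wrist_force: [0.5, -0.5, 0.7]
finger_gap: 0.006
```

```bash
python3 -m pendant '[[[-0.006,0,-0.002],0,0],[[-0.012,0,-0.002],0,0],[[-0.018,0,-0.002],0,0],[[-0.024,0,-0.002],0,0],[[-0.03,0,-0.002],0,0]]'; python3 -m pendant '[[[-0.004,0,0],0,0],[[-0.008,0,0],0,0],[[-0.012,0,0],0,0],[[-0.015,0,0],0,0]]'
```

```text
clock: 8.55
position: [0.5983, 0.0891, 0.068]
ee_rot: [[0.013, 1.0, 0.01], [1.0, -0.013, -0.008], [-0.008, 0.01, -1.0]]
wrist_force: [2.6, 1.4, -0.6]
finger_gap: 0.006
clock: 9.05
position: [0.5831, 0.0892, 0.068]
ee_rot: [[0.013, 1.0, 0.01], [1.0, -0.013, -0.008], [-0.008, 0.01, -1.0]]
wrist_force: [2.5, 2.1, -0.1]
finger_gap: 0.006
```

```bash
python3 -m pendant '[[[-0.002,0,0],0,0],[[-0.004,0,0],0,0],[[-0.005,0,0],0,0]]'
```

```text
clock: 9.43
position: [0.578, 0.0892, 0.068]
ee_rot: [[0.013, 1.0, 0.01], [1.0, -0.013, -0.008], [-0.008, 0.01, -1.0]]
wrist_force: [1.9, 0.2, -0.0]
finger_gap: 0.005
```

```bash
python3 -m pendant '[[[-0.0015,0,0],0,0],[[-0.003,0,0],0,0],[[-0.0035,0,0],0,0]]'
```

```text
clock: 9.8
position: [0.5775, 0.0892, 0.0684]
ee_rot: [[0.014, 1.0, 0.019], [1.0, -0.014, -0.008], [-0.008, 0.019, -1.0]]
wrist_force: [12.5, 1.1, -10.2]
finger_gap: 0.006
```

End stop felt (12.5 N at the expected place). Now back off, lift and check.

```bash
python3 -m pendant '[[[0.004,0,0],0,0],[[0.02,0,0],0,0],[[0.045,0,0],0,0],[[0.045,0,0.05],0,0],[[0.045,0,0.1],0,0]]'; python3 -m pendant '[[[0,-0.06,0.05],0,0],[[0,-0.1,0.06],0,0],[[-0.06,-0.1,0.06],0,0],[[-0.06,-0.1,0.06],0,0],[[-0.06,-0.1,0.06],0,0]]'
python3 - <<'E'
from h import *
import pickle
s=get_state();im=grab_frame('wrist');cv2.imwrite('pics/w4.png',im[:,:,::-1]);pickle.dump(s,open('s4.pkl','wb'))
E
```

```text
clock: 10.42
position: [0.6215, 0.0889, 0.1682]
ee_rot: [[0.014, 1.0, 0.014], [1.0, -0.014, -0.008], [-0.008, 0.014, -1.0]]
wrist_force: [1.1, -0.1, 0.5]
finger_gap: 0.007
clock: 11.05
position: [0.5616, -0.0112, 0.2286]
ee_rot: [[0.014, 1.0, 0.014], [1.0, -0.014, -0.009], [-0.008, 0.014, -1.0]]
wrist_force: [-0.0, -0.6, -0.5]
finger_gap: 0.005
```

View pics/w4.png

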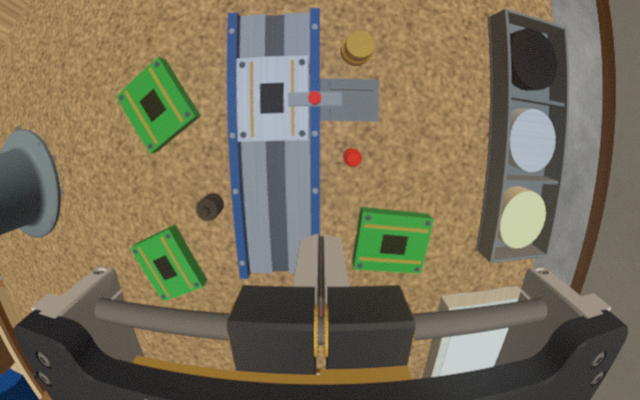

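The bolt's nose (col ~289) now lies over the gate and the knob is at (315,98). The fuse cap (352,158), roller (209,207) and barrel (359,46) are standing. A quick numeric check, then hand in.

Run:
```python
from h import *
import pickle;s=pickle.load(open('s4.pkl','rb'))
for n,uv,z in(('knob',(315,98),.086),('nose',(289,99),.056),('cap',(353,156),.026),('barrel',(360,44),.05)):print(n,onz('wrist',uv,z,s).round(4))
P=[onz('wrist',u,.045,s)[:2] for u in((236,58),(311,57),(239,142))];print(P)
print(finish_job())
```

```text
knob [0.5599 0.0882 0.086 ]
nose [0.5307 0.0895 0.056 ]
cap [0.6058 0.0192 0.026 ]
barrel [0.612  0.1545 0.05  ]
[array([0.46765554, 0.14340177]), array([0.5558056 , 0.13939405]), array([0.46831893, 0.04185897])]
the job is handed in; nothing more can be done
None
```

The gate is seated in its notches and the bolt is home over it. The job was handed in at about 11 s, and nothing was touching when I did so.

- **Gate:** I pushed it with two fingertips at about 0.05 m/s, slowing to 0.016 m/s or less for the end. It needed 2–3 N until it stopped against the notches' far walls, where the force rose to 17 N. I did not feel the drop itself as a separate event. Its apparent length matched 100 mm at the dropped height (99.8 mm, against 96 mm if it were still on the rails).
- **Bolt:** I pushed the red knob about 30 mm at about 2 N until it met the end stop at 12.5 N. The last picture puts the knob about 29 mm from where it started and the bar's nose over the gate, both within measuring error of full travel. That last push also showed about 10 N of vertical force on the tool.
- **Bystanders:** The fuse cap and barrel measured within about 4 mm of their earlier positions, which is the limit of reading them by hand, and nothing was seen to touch them. In the last picture the roller and two of the green look-alikes showed no change. I did not measure those, and the third green one, the pink one, reel, cleaner and driver were not checked at the end.

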